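Slide the blue case out of a tight row under the light bar

TASK

Three sample cases stand side by side, touching, in a row beneath the low light bar. Reaching in aslant under the bar, push the blue case to the left along the counter, straight out of the row, until you feel it press lightly against the yellow stop strip, leaving the other two cases where they are and without shoving the strip along or knocking the light bar. Then pick the blue case up and set it down flat inside the red ring on the warming plate, without disturbing the jar, the bottle or the black canister.

Things in the scene. Friction and masses are not known exactly. Their poses are not given: they have to be found in the camera images.
- light_stand: Fixed stand round the row: two low aluminium rails along its x (10 mm high, 18 mm wide, at y = +-140 mm, from x = -60 to 170 mm), with a thin post on each (12 mm thick, at x = -15 mm) that carry the light bar. Origin: on the counter, at the middle of the row of cases; +x points to the robot's left, square to the row (the direction to push), +y along the row towards the robot, z up.
- bar_under (a point): Middle of the underside of the light bar, 250 mm above the counter. The bar runs along the stand's y above the right-hand half of the cases, from x = -30 to 0 mm of the stand; its top is at 277 mm. An upright gripper cannot push a case through below it; tilted 30 to 45 degrees, fingers pointing left and down, it passes.
- stop_face (a point): Middle of the front face of the yellow stop strip (20 mm high, its top 22 mm above the counter, 258 mm long), left of the row, parallel to it; this point is 12 mm above the counter; axes as the stand's. It lies 98 to 118 mm to the left of the middle of the row, different each time. The strip stays put under a light push of 2 to 4 N, but slides on along the rails above about 6 N. Sliding the case alone takes about 1 N.
- case_blue_mid (a point): Centre of the blue sample case (loose, closed, about 0.12 kg): 60 mm along its x, 50 mm along its y, 32 mm high; this point is 16 mm above its underside. Its x at the start points as the stand's x. It may stand at either end or in the middle of the row.
- case_white_mid (a point): Centre of the white sample case, same size as the blue one, about 0.2 kg, loose; to be left in place.
- case_grey_mid (a point): Centre of the grey sample case, same size as the blue one, about 0.2 kg, loose; to be left in place.
- plate_mid (a point): Centre of the top of the fixed warming plate (110 x 110 mm, top 16 mm above the counter), z up. A red ring of 95 mm diameter is drawn round this point on the flat top.
- swab_jar: White jar with a screw lid, 64 mm across, 84 mm high, loose; origin at its underside. Bystander.
- media_b: Bottle with pink contents and a white cap, 45 mm across, 98 mm high, loose; origin at its underside. Bystander.
- objective_can: Black round screw canister, 41 mm across, 66 mm high, loose; origin at its underside. Bystander.
- stop: The yellow stop strip itself; origin on the counter, below its front face; axes as the stand's.
- case_blue: The same blue case; origin at the centre of its underside.
There are look-alikes about, which are no part of the job. Of the things that look like the case_blue, the middle-sized one is meant.

How it is judged:
On the way:
1. the blue case has been slid sideways, clear of the row, and pressed lightly (over 1 N) against the stop strip, flat on the counter (contact force between case_blue and stop above 1 N and x of case_blue_mid in the frame of stop_face above -0.035 m and height (world z) of case_blue_mid below 0.022 m and angle between case_blue_mid's own z axis and vertical below 0.1 rad and x of case_blue_mid in the frame of light_stand between 0.06 and 0.11 m).
At the end, for the whole second after the job is handed in: The blue case lies flat, upright and at rest on the warming plate, its centre within 17 mm of the ring's centre; the white and the grey case are within 12 mm, the stop strip within 6 mm of where they began (horizontal distance between case_blue_mid and plate_mid below 0.017 m and angle between case_blue_mid's own z axis and vertical below 0.08 rad and z of case_blue_mid in the frame of plate_mid between 0.012 and 0.02 m and linear speed of case_blue below 0.02 m/s and distance of each of case_white_mid, case_grey_mid from where it was at the start of the episode below 0.012 m and distance of stop_face from where it was at the start of the episode below 0.006 m); the robot touches nothing.
It fails at once if a neighbouring case was moved by more than 12 mm (distance of any of case_white_mid, case_grey_mid from where it was at the start of the episode above 0.012 m).
It fails at once if the stop strip was shoved more than 6 mm (distance of stop_face from where it was at the start of the episode above 0.006 m).
It fails at once if the stand or its light bar was knocked (over 12 N) (contact force between light_stand and the arm above 12 N or contact force between light_stand and the fingers above 12 N).
It fails at once if the blue case was lifted out of the row instead of being slid (height (world z) of case_blue_mid between 0.036 and 0.09 m and x of case_blue_mid in the frame of light_stand between -0.05 and 0.03 m and y of case_blue_mid in the frame of light_stand between -0.09 and 0.09 m).
It fails at once if the jar, bottle or canister was moved by more than 20 mm or tipped (distance of any of swab_jar, media_b, objective_can from where it was at the start of the episode above 0.02 m or angle between any of swab_jar, media_b, objective_can's own z axis and vertical above 0.4 rad).
It also fails if it takes over 62 s, if anything falls off the work surface, if the arm or the gripper's body presses on something with over 40 N, if the wrist force passes 120 N, or if a joint passes its speed limit or range.

ROBOT

A 7-joint arm with a two-finger parallel gripper is mounted at the origin on a cart in front of the work surface, level with it; the furniture and walls round the work are solid. World frame = base frame: x ahead of the robot, y to its left, z up, the work surface at z = 0. Lengths are in m, angles in rad, forces in N, time in s.
With the tool pointing down it reaches from about 0.425 to 0.925 m from the base axis. Payload 6.8 kg.
Tool frame: the origin (TCP) lies between the finger pads; the fingertips stand finger_overhang ahead of it and the grasp point (between the pads) lies 6 mm ahead of it (finger_overhang is the distance from the TCP to the fingertips, in m); z points along the fingers, y is the line along which they close (so a half turn about z gives the same grasp; the last joint's range is limited). The gripper opens to 85 mm and grips with 20 to 120 N. Pads are 22 mm wide; open, the fingers measure 114 mm over their backs; the gripper's body (76 mm by 85 mm) begins 54 mm behind the grasp point. The pads swing forward as they close: fully open they stand 13 mm farther back than shut.
Start: joints at [1.065, 0.477, 0.022, 1.555, -0.011, 1.109, -0.083], TCP at [0.261, -0.622, 0.236] pointing down, gripper open.
Joint ranges: [-2.96, 2.96], [-0.34, 2.1], [-1.41, 1.46], [0.24, 2.44], [-1.37, 4.51], [0.17, 1.92], [-2.96, 2.96]. Speed limits (rad/s): [2.39, 2.39, 3.14, 3.14, 3.14, 3.14, 3.14].

INTERFACE

Orientations are given as a unit quaternion [w, x, y, z].
In Python, from station import * gives the robot as it stands.
- The arm moves only by the tool drive_tool, never from a script. Its argument "increments" is a list of rows, each an object of numbers: "claw": the finger opening in m, from 0 to 0.0854; "dx", "dy", "dz": the shift along the tool's x, y, z in m; "wx", "wy", "wz": the turn, a rotation vector about the tool's x, y, z in degrees. A call has 1 to 20 rows; each row shifts and turns the commanded pose from where the row before left it, along the tool's axes as they then stand; what a row does not reach is not made up. A row lasts 1/8 s, in which the tool goes at most 62.5 mm and 10.7 degrees, less where a joint would pass 70% of its speed; a pose out of reach is approached as far as the arm can. A call with a gripper value outside its range is refused whole. The fingers move at their own pace and stop on an object; "newtons" is the grip in N (left out, the last holds). Time passes only in rows, so rows that do not move let the fingers close. It gives the time, the measured TCP pose, the force, the opening and the grip force at its end, in the units of the state.
- get_obs(): the state, without advancing time (a new reading comes with each control period).
- read_camera(name): name is "scene" or "top" or "wrist"; returns (picture, depth): 384x512x3 uint8, red, green, blue; 384x512 float32, m along the optical axis (not along the pixel's ray), 0 where there is no reading.
- calibration(name): a dict with "intrinsics" (3x3 intrinsics, pixels), "R" (3x3) and "t" (3): a world point X has camera coordinates R X + t; the wrist camera has in their place "mount" (4x4, takes a point from camera to tool coordinates, whose origin is the TCP and whose axes are the flange's). Camera axes: x right, y down, z forward; pixel columns grow to the right and rows downward; lengths in m; the calibration is good to about 2 mm. A picture is of the moment at which its call begins: read the wrist's pose just before it. calibration takes no time and is no camera call.
- hand_in(): hands the job in; it is judged then, once.
The state is a dict: "t": time; "q": joint angles; "joint_vel": joint speeds; "joint_torque": joint torques, N m; "eef_pos": TCP position; "tool_rot": TCP orientation; "contact_force": force on the tool from outside, world axes, zero at the start; "torque": the same for the moment, N m; "gripper_width": opening from 0.0 (shut) to 1.0 (fully open); "grasp_force": force on a finger pad.
Only numpy, scipy, OpenCV 4.12 (cv2) and the standard library are available. Lean on these libraries where they do the work, as an engineer would, in place of code of your own. Each camera call takes 0.05 s, during which the arm holds its last target. There are 200 camera calls.

## Working session

There is one attempt and no reset: what is moved stays moved. The work goes in short steps, Python scripts to look and compute and a tool call to move; the robot and the scene stay as the last step left them, time stands still between calls to the robot, and variables do not carry over. Pictures are saved under pics/ and viewed, at most 14 in all, crops included, and the job is handed in when it is done.

Besides the shell and the picture viewer there is one more tool, called as name(argument=value, ...) on one line, values as JSON. drive_tool: Moves the arm, as the interface text tells. Its arguments: {"type":"object","properties":{"increments":{"type":"array","items":{"type":"object","properties":{"claw":{"type":"number"},"dx":{"type":"number"},"dy":{"type":"number"},"dz":{"type":"number"},"wx":{"type":"number"},"wy":{"type":"number"},"wz":{"type":"number"}}}},"newtons":{"type":"number"}},"required":["increments"]}

```bash
ls; mkdir -p pics
python3 - <<'E'
from station import *
import cv2,numpy as np
o=get_obs(); print({k:np.round(v,3) for k,v in o.items()})
for n in("scene","top"):
    p,d=read_camera(n); np.savez(f"pics/{n}0.npz",p=p,d=d); c=calibration(n); print(n,c)
    cv2.imwrite(f"pics/{n}0.png",cv2.resize(p[:,:,::-1],(800,600)))
print(calibration("wrist"))
E
```

```text
pics
{'t': np.float64(0.0), 'q': array([ 1.065,  0.478,  0.022,  1.556, -0.012,  1.109, -0.083]), 'joint_vel': array([ 0.   , -0.001,  0.001, -0.   ,  0.002,  0.001,  0.   ]), 'joint_torque': array([-0.0000e+00, -5.9645e+01,  1.6080e+00, -2.8120e+01,  1.3000e-02,
        9.0000e-03,  0.0000e+00]), 'eef_pos': array([ 0.261, -0.622,  0.234]), 'tool_rot': array([-0.001,  0.98 ,  0.198, -0.   ]), 'contact_force': array([ 0.365, -0.309,  0.483]), 'torque': array([ 0.034,  0.045, -0.068]), 'grasp_force': np.float64(0.0), 'gripper_width': np.float64(1.0)}
scene {'intrinsics': array([[467.96754914,   0.        , 254.93178598],
       [  0.        , 467.96754914, 195.82493277],
       [  0.        ,   0.        ,   1.        ]]), 'R': array([[-0.47352666, -0.88075632, -0.00638858],
       [-0.61583942,  0.33626587, -0.7125076 ],
       [ 0.62969383, -0.333457  , -0.70163531]]), 't': array([0.28315099, 0.49517196, 1.05699585])}
top {'intrinsics': array([[427.39227348,   0.        , 256.07535695],
       [  0.        , 427.39227348, 188.90167484],
       [  0.        ,   0.        ,   1.        ]]), 'R': array([[-0.01257543, -0.99985252, -0.01169569],
       [-0.98806147,  0.01422154, -0.15340233],
       [ 0.15354604,  0.00962696, -0.9880946 ]]), 't': array([0.02554212, 0.61642039, 1.26447343])}
{'intrinsics': array([[266.31260804,   0.        , 260.15243344],
       [  0.        , 266.31260804, 192.48580455],
       [  0.        ,   0.        ,   1.        ]]), 'mount': array([[-6.80280575e-04, -9.48563984e-01, -3.16584753e-01,
         8.14590078e-02],
       [ 9.99999632e-01, -8.10988028e-04,  2.81105483e-04,
        -3.74252860e-04],
       [-5.23392981e-04, -3.16584445e-01,  9.48564186e-01,
        -1.38698407e-01],
       [ 0.00000000e+00,  0.00000000e+00,  0.00000000e+00,
         1.00000000e+00]])}
```

View pics/scene0.png

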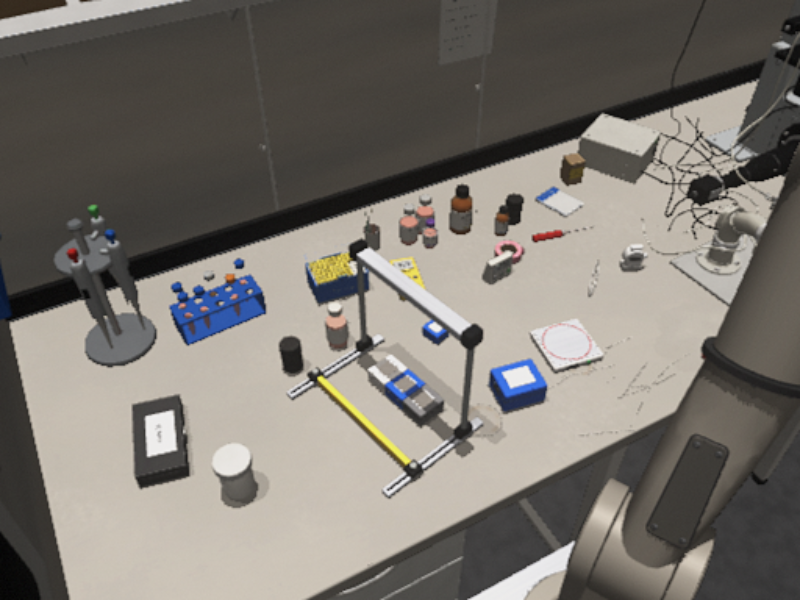

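View pics/top0.png

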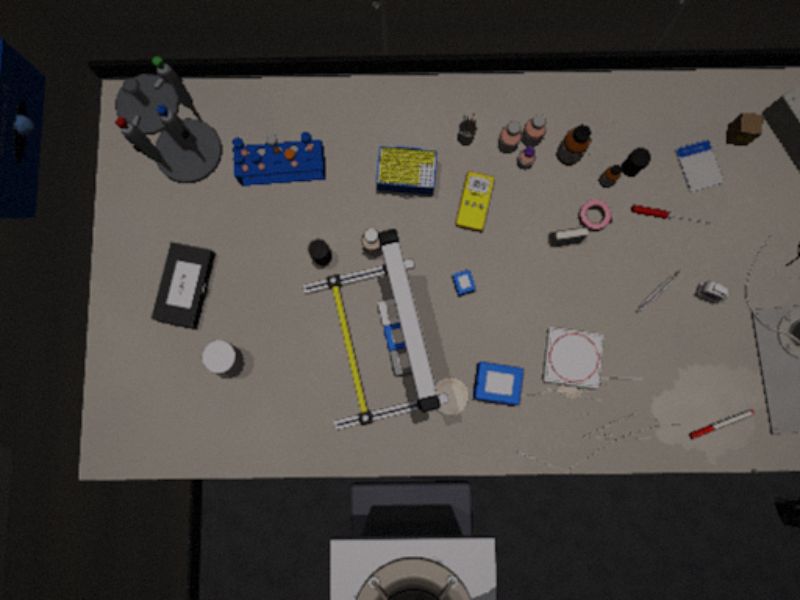

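The scene view shows the row under the bar: white (388,370), blue (405,383) and grey (420,400) in 800x600 pixels. The yellow strip runs from (315,375) to (415,470), and the plate is at (567,343).

There are three blue candidates: the small box at (435,330), the large box at (518,383), and the one in the middle of the row at (405,383). The one in the row is middle-sized and fits. I'll measure it and confirm it in a crop.

```bash
cat > h.py <<'E'
from station import *
import cv2,numpy as np
from scipy.spatial.transform import Rotation as Ro
def cam(n,o=None):
    c=calibration(n)
    if n=="wrist":
        w=o["tool_rot"]; T=np.eye(4); T[:3,:3]=Ro.from_quat([w[1],w[2],w[3],w[0]]).as_matrix(); T[:3,3]=o["eef_pos"]
        M=T@c["mount"]; return c["intrinsics"],M[:3,:3].T,-M[:3,:3].T@M[:3,3]
    return c["intrinsics"],c["R"],c["t"]
def cloud(C,d):
    K,R,t=C; v,u=np.mgrid[:d.shape[0],:d.shape[1]]
    P=np.stack([(u-K[0,2])/K[0,0]*d,(v-K[1,2])/K[1,1]*d,d],-1); return (P-t)@R
def ray(C,uv,z):
    K,R,t=C; uv=np.atleast_2d(uv); r=np.c_[uv,np.ones(len(uv))]@np.linalg.inv(K).T@R; o=-R.T@t
    return o+r*((z-o[2])/r[:,2])[:,None]
def proj(C,X):
    K,R,t=C; p=(np.atleast_2d(X)@R.T+t)@K.T; return p[:,:2]/p[:,2:]
def rect(C,p,org,ax,ay,z,ext,s):  # rectified view: plane z, cols along ax, rows along ay; s px/m
    q=np.float32([[a,b] for a in(-ext,ext) for b in(-ext,ext)])
    W=np.array([np.r_[org+a*ax+b*ay,z] for a,b in q])
    H=cv2.getPerspectiveTransform(proj(C,W).astype(np.float32),((q+ext)*s).astype(np.float32))
    return cv2.warpPerspective(p,H,(int(2*ext*s),)*2,flags=cv2.INTER_CUBIC)
E
python3 - <<'E'
from h import *
for n in("scene","top"):
    z=np.load(f"pics/{n}0.npz"); p,d=z["p"],z["d"]; C=cam(n); W=cloud(C,d)
    hsv=cv2.cvtColor(p,cv2.COLOR_RGB2HSV); H,S,V=[hsv[...,i].astype(int) for i in range(3)]
    def comps(m,name,zz,amin=25):
        k,l,st,ce=cv2.connectedComponentsWithStats(m.astype(np.uint8))
        for i in range(1,k):
            if st[i,4]<amin: continue
            uv=np.argwhere(l==i)[:,::-1].astype(float); X=ray(C,uv,zz)[:,:2]; (c,wh,a)=cv2.minAreaRect(X.astype(np.float32)*1000)
            print(n,name,st[i,4],"px",ce[i].round(1),"rect",np.round(c),np.round(wh),round(a,1),"depth med",np.median(W[l==i],0).round(3))
    box=np.zeros_like(H,bool)
    if n=="top": box[145:275,190:300]=1
    else: box[190:320,180:320]=1
    comps((H>20)&(H<35)&(S>150)&(V>100)&box,"yellow",.022)
    comps((H>100)&(H<125)&(S>150)&(V>60),"blue",.032)
    comps(((H<8)|(H>170))&(S>50)&(V>120),"red",.016,15)
    comps((V<45)&(W[...,2]>.02)&(W[...,2]<.08),"black",.066,60)
z=np.load("pics/scene0.npz"); p=z["p"]
cv2.imwrite("pics/crop0.png",cv2.resize(p[215:330,170:330,::-1],(800,575),interpolation=cv2.INTER_CUBIC))
E
```

```text
scene yellow 284 px [231.2 267.9] rect [517. 122.] [258.  14.] 12.3 depth med [0.514 0.122 0.022]
scene blue 32 px [349.6 123.9] rect [ 901. -577.] [13. 61.] 15.5 depth med [ 0.925 -0.595  0.01 ]
scene blue 1233 px [138.5 197.8] rect [929. 257.] [185. 184.] 1.6 depth med [0.892 0.268 0.059]
scene blue 45 px [276.9 211.4] rect [ 637. -101.] [41. 28.] 14.2 depth med [ 0.638 -0.1    0.022]
scene blue 337 px [331.2 242.9] rect [ 451. -176.] [87. 73.] 80.2 depth med [ 0.434 -0.163  0.045]
scene blue 141 px [258.5 246.7] rect [539.  19.] [46. 60.] 12.5 depth med [0.534 0.025 0.032]
scene red 56 px [271.6 134.9] rect [1001. -290.] [38. 37.] 61.2 depth med [ 0.952 -0.259  0.06 ]
scene red 70 px [261.3 141.6] rect [ 985. -236.] [38. 43.] 29.1 depth med [ 0.941 -0.211  0.056]
scene red 32 px [274.8 148. ] rect [ 929. -260.] [26. 23.] 61.3 depth med [ 0.901 -0.246  0.039]
scene red 68 px [350.  149.8] rect [ 788. -496.] [71. 20.] 78.1 depth med [ 0.788 -0.497  0.015]
scene red 94 px [325.6 158.4] rect [ 790. -390.] [61. 54.] 43.7 depth med [ 0.791 -0.392  0.019]
scene red 15 px [ 45.3 160. ] re
[... 1955 characters left out ...]
epth med [ 0.958 -0.771  0.046]
top black 128 px [473.8  84.2] rect [ 936. -667.] [54. 49.] 34.9 depth med [ 0.939 -0.676  0.039]
top black 113 px [363.7  97.9] rect [ 897. -322.] [48. 35.] 48.1 depth med [ 0.899 -0.324  0.048]
top black 175 px [407.7 102.2] rect [ 881. -458.] [37. 56.] 43.9 depth med [ 0.883 -0.461  0.062]
top black 67 px [258.8 119.8] rect [830.   7.] [109.   7.] 84.1 depth med [0.843 0.005 0.031]
top black 154 px [204.4 160.5] rect [704. 174.] [48. 36.] 36.3 depth med [0.705 0.175 0.065]
top black 860 px [116.2 182.2] rect [642. 441.] [ 87. 153.] 78.0 depth med [0.646 0.456 0.032]
top black 220 px [264.1 378.7] rect [70.  3.] [116.  24.] 89.5 depth med [0.067 0.001 0.054]
```

View pics/crop0.png

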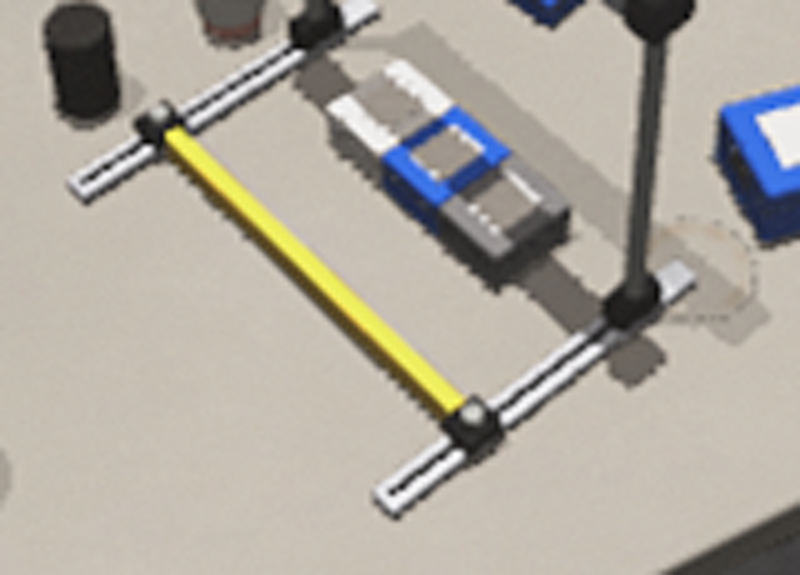

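The crop confirms it: the blue case stands in the middle of the row, between white and grey, with the strip ahead of it. I'll refine the stand frame, blue, stop and plate, then start moving.

Run:
```python
import station; print([k for k in dir(station) if k[0]!="_"]); print(getattr(station,"finger_overhang",None))
from h import *
a=np.radians(12.65); ys=np.array([-np.cos(a),-np.sin(a)]); xs=np.array([-np.sin(a),np.cos(a)])
org=np.array([.540,.017])
D={n:np.load(f"pics/{n}0.npz") for n in("scene","top")}
out=[]
for n,zz in(("scene",.032),("top",.032)):
    r=rect(cam(n),D[n]["p"],org,xs,ys,zz,.16,1250/1.0); out.append(r)
c=np.hstack(out)[:,:,::-1].copy()
cv2.imwrite("pics/rect0.png",c)
for n in("scene","top"):
    p,d=D[n]["p"],D[n]["d"]; C=cam(n); W=cloud(C,d); S=np.stack([(W[...,:2]-org)@xs,(W[...,:2]-org)@ys,W[...,2]],-1)
    hsv=cv2.cvtColor(p,cv2.COLOR_RGB2HSV); H,Sa,V=[hsv[...,i].astype(int) for i in range(3)]
    top=(abs(S[...,2]-.032)<.007)&(abs(S[...,0])<.06)&(abs(S[...,1])<.12)
    q=S[top]; print(n,"row top n",len(q),"x",np.percentile(q[:,0],[1,50,99]).round(3),"y",np.percentile(q[:,1],[1,99]).round(3))
    b=top&(H>100)&(H<125)&(Sa>150); q=S[b]; print("blue x",q[:,0].min().round(3),q[:,0].max().round(3),"y",q[:,1].min().round(3),q[:,1].max().round(3))
    yl=(H>20)&(H<35)&(Sa>150)&(V>100)&(abs(S[...,2]-.02)<.006)&(abs(S[...,0]-.11)<.03); q=S[yl]; print("strip",q.min(0).round(3),q.max(0).round(3),np.median(q,0).round(3))
    rl=(abs(S[...,2]-.01)<.005)&(abs(abs(S[...,1])-.14)<.02)&(V>150)&(S[...,0]>.12)&(S[...,0]<.2);q=S[rl]
    for s in(-1,1): k=q[q[:,1]*s>0]; print("rail",s,len(k),"xmax",np.percentile(k[:,0],97).round(3),"ymed",np.median(k[:,1]).round(4))
    pl=(abs(W[...,2]-.016)<.005)&(abs(W[...,0]-.495)<.09)&(abs(W[...,1]+.315)<.09)&(V>110)
    k,l,st,ce=cv2.connectedComponentsWithStats(pl.astype(np.uint8)); i=1+np.argmax(st[1:,4]); X=W[l==i]
    print("plate",np.array(cv2.minAreaRect((X[:,:2]*1000).astype(np.float32))[0]).round(1),cv2.minAreaRect((X[:,:2]*1000).astype(np.float32))[1:],np.median(X[:,2]))
    rr=pl*0; m=((H<10)|(H>168))&(Sa>35)&(abs(W[...,0]-.495)<.055)&(abs(W[...,1]+.315)<.055); uv=np.argwhere(m)[:,::-1].astype(float); P=ray(C,uv,.016)[:,:2]
    print("ring",len(P),cv2.minEnclosingCircle((P*1000).astype(np.float32)))
    for nm,cx,cy in(("jar",.45,.42),("bottle",.72,.08),("can",.705,.175)):
        m=(abs(W[...,0]-cx)<.06)&(abs(W[...,1]-cy)<.06)&(W[...,2]>.045)&(W[...,2]<.12); q=W[m]; print(nm,len(q),q.min(0).round(3) if len(q) else"",q.max(0).round(3) if len(q) else "")
```

```text
['PlanningError', 'calibration', 'finger_overhang', 'get_obs', 'hand_in', 'read_camera']
0.025
scene row top n 870 x [-0.028  0.003  0.031] y [-0.076  0.073]
blue x -0.03 0.031 y -0.024 0.024
strip [ 0.1   -0.129  0.014] [0.113 0.128 0.026] [0.108 0.003 0.022]
rail -1 73 xmax 0.182 ymed -0.1397
rail 1 98 xmax 0.169 ymed 0.1401
plate [ 493. -323.] ((110.65867614746094, 112.74543762207031), 79.49784851074219) 0.01601059123637761
ring 66 ((494.2376403808594, -325.8245544433594), 49.440834045410156)
jar 238 [0.468 0.36  0.045] [0.51  0.394 0.093]
bottle 269 [0.675 0.028 0.045] [0.747 0.094 0.118]
can 171 [0.689 0.158 0.046] [0.732 0.199 0.073]
top row top n 514 x [-0.004  0.012  0.029] y [-0.075  0.071]
blue x -0.001 0.029 y -0.025 0.024
strip [ 0.099 -0.128  0.015] [0.112 0.127 0.026] [0.105 0.003 0.021]
rail -1 20 xmax 0.168 ymed -0.1401
rail 1 23 xmax 0.166 ymed 0.1358
plate [ 493.5 -325.1] ((109.71089172363281, 109.99127960205078), 80.31128692626953) 0.014600487074857782
ring 135 ((491.57147216796875, -311.56787109375), 60.908905029296875)
jar 127 [0.47  0.36  0.077] [0.509 0.392 0.09 ]
bottle 137 [0.706 0.054 0.046] [0.749 0.091 0.102]
can 148 [0.691 0.157 0.046] [0.728 0.195 0.071]
```

View pics/rect0.png

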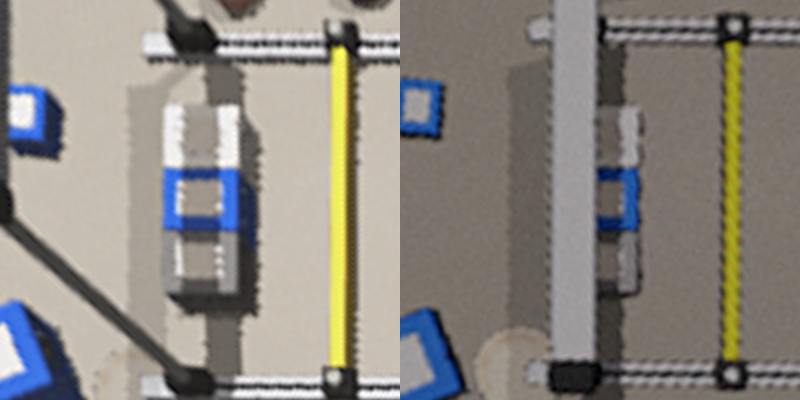

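The rectified view agrees in both cameras: blue is centred at (0,0) in the stand frame, whose origin is world (0.540, 0.017) with yaw 12.65°. The strip front is at x≈0.101 and the plate at (0.493,-0.324). I'll move to hover on the right, then tilt.

drive_tool(increments=[{"wz":10.2,"claw":0},{"dx":0.0412,"dy":-0.0312,"dz":-0.007},{"dx":0.0412,"dy":-0.0312,"dz":-0.007},{"dx":0.0412,"dy":-0.0312,"dz":-0.007},{"dx":0.0412,"dy":-0.0312,"dz":-0.007},{"dx":0.0412,"dy":-0.0312,"dz":-0.007},{"dx":0.0412,"dy":-0.0312,"dz":-0.007},{"dx":0.0412,"dy":-0.0312,"dz":-0.007},{"dx":0.0412,"dy":-0.0312,"dz":-0.007},{"dx":0.0412,"dy":-0.0312,"dz":-0.007},{"dx":0.0412,"dy":-0.0312,"dz":-0.007},{"wx":8.4},{"wx":8.4},{"wx":8.4},{"wx":8.4},{"wx":8.4},{}])

```text
schema error: expected keys claw, dx, dy, dz, wx, wy, wz
```

```bash
cat >> h.py <<'E'
A=np.radians(12.65); YS=np.array([-np.cos(A),-np.sin(A),0]); XS=np.array([-np.sin(A),np.cos(A),0]); ORG=np.array([.540,.017,0])
def st(): # TCP, tip in stand frame, tool axes in stand frame
    o=get_obs(); w=o["tool_rot"]; R=Ro.from_quat([w[1],w[2],w[3],w[0]]).as_matrix(); S=np.array([XS,YS,[0,0,1]])
    p=S@(o["eef_pos"]-ORG); T=S@R
    print("t",round(float(o["t"]),2),"tcp",p.round(4),"tip",(p+.025*T[:,2]).round(4),"F",(S@o["contact_force"]).round(2)); print(T.round(3),"q",o["q"].round(2))
    return o,p,T
def delta(tip,p,T): print("tool shift to put tip at",tip,":",(T.T@(np.array(tip)-p-.025*T[:,2])).round(4))
E
python3 - <<'E'
from h import *
o,p,T=st()
delta([-.075,0,.06],p,T); delta([-.06,0,.016],p,T)
p,d=read_camera("scene"); cv2.imwrite("pics/s1.png",cv2.resize(p[:,:,::-1],(800,600)))
E
```

```text
t 0.1 tcp [-0.5623  0.4119  0.2346] tip [-0.5622  0.4119  0.2096] F [ 0.5  -0.54  0.49]
[[ 0.176 -0.984  0.002]
 [-0.984 -0.176  0.   ]
 [-0.    -0.002 -1.   ]] q [ 1.06  0.48  0.02  1.56 -0.01  1.11 -0.08]
tool shift to put tip at [-0.075, 0, 0.06] : [ 0.4913 -0.4069  0.1502]
tool shift to put tip at [-0.06, 0, 0.016] : [ 0.4939 -0.4216  0.1943]
```

View pics/s1.png

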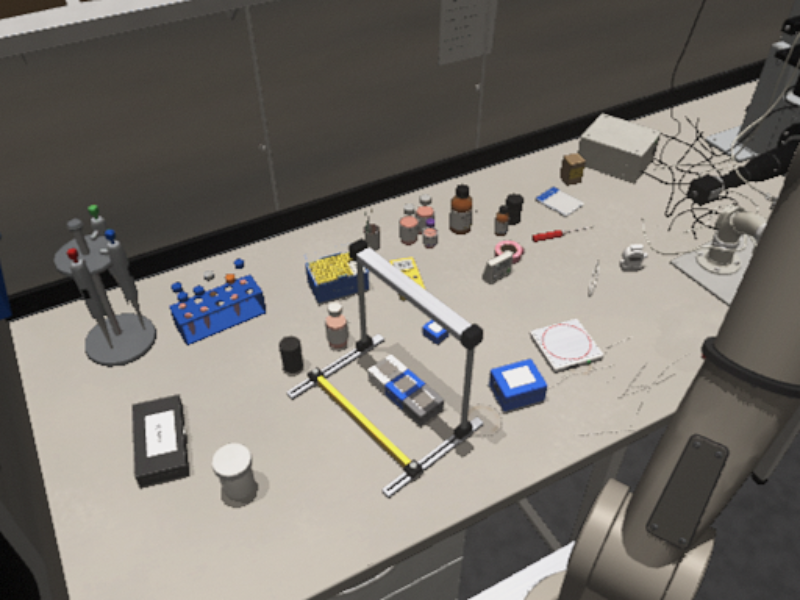

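The move was refused because every row needs all the keys, so the scene is unchanged. I'll resend it with full rows.

drive_tool(increments=[{"dx":0,"dy":0,"dz":0,"wx":0,"wy":0,"wz":10.2,"claw":0},{"dx":0.0412,"dy":-0.0312,"dz":-0.007,"wx":0,"wy":0,"wz":0,"claw":0},{"dx":0.0412,"dy":-0.0312,"dz":-0.007,"wx":0,"wy":0,"wz":0,"claw":0},{"dx":0.0412,"dy":-0.0312,"dz":-0.007,"wx":0,"wy":0,"wz":0,"claw":0},{"dx":0.0412,"dy":-0.0312,"dz":-0.007,"wx":0,"wy":0,"wz":0,"claw":0},{"dx":0.0412,"dy":-0.0312,"dz":-0.007,"wx":0,"wy":0,"wz":0,"claw":0},{"dx":0.0412,"dy":-0.0312,"dz":-0.007,"wx":0,"wy":0,"wz":0,"claw":0},{"dx":0.0412,"dy":-0.0312,"dz":-0.007,"wx":0,"wy":0,"wz":0,"claw":0},{"dx":0.0412,"dy":-0.0312,"dz":-0.007,"wx":0,"wy":0,"wz":0,"claw":0},{"dx":0.0412,"dy":-0.0312,"dz":-0.007,"wx":0,"wy":0,"wz":0,"claw":0},{"dx":0.0412,"dy":-0.0312,"dz":-0.007,"wx":0,"wy":0,"wz":0,"claw":0},{"dx":0,"dy":0,"dz":0,"wx":8.4,"wy":0,"wz":0,"claw":0},{"dx":0,"dy":0,"dz":0,"wx":8.4,"wy":0,"wz":0,"claw":0},{"dx":0,"dy":0,"dz":0,"wx":8.4,"wy":0,"wz":0,"claw":0},{"dx":0,"dy":0,"dz":0,"wx":8.4,"wy":0,"wz":0,"claw":0},{"dx":0,"dy":0,"dz":0,"wx":8.4,"wy":0,"wz":0,"claw":0},{"dx":0,"dy":0,"dz":0,"wx":0,"wy":0,"wz":0,"claw":0}])

```text
t: 2.28
eef_pos: [0.5945, -0.2305, 0.3018]
tool_rot: [-0.357, 0.928, 0.1, -0.041]
contact_force: [0.7, 0.3, 0.4]
gripper_width: -0.002
grasp_force: 0.0
```

Run:
```python
from h import *
o,p,T=st()
delta([-.090,0,.06],p,T); delta([-.06,0,.016],p,T)
p,d=read_camera("scene"); cv2.imwrite("pics/s2.png",cv2.resize(p[:,:,::-1],(800,600)))
```

```text
t 2.27 tcp [-0.2535  0.0011  0.3018] tip [-0.2367  0.0011  0.2833] F [ 0.13 -0.7   0.4 ]
[[-0.005 -0.742  0.671]
 [-1.     0.007  0.   ]
 [-0.005 -0.671 -0.742]] q [ 0.64  0.68 -0.2   1.26 -0.43  1.7  -0.85]
tool shift to put tip at [-0.09, 0, 0.06] : [0.0015 0.041  0.264 ]
tool shift to put tip at [-0.06, 0, 0.016] : [0.0015 0.0482 0.3167]
```

View pics/s2.png

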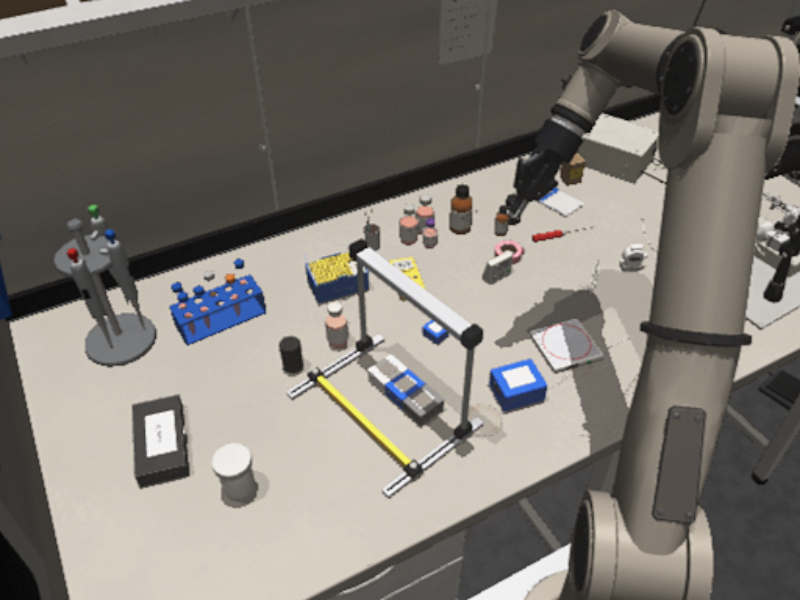

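The arm is tilted 42° to the right of the bar with its fingers closed, and the way is clear. I'll descend behind the row.

drive_tool(increments=[{"dx":0,"dy":0.008,"dz":0.053,"wx":0,"wy":0,"wz":0,"claw":0},{"dx":0,"dy":0.008,"dz":0.053,"wx":0,"wy":0,"wz":0,"claw":0},{"dx":0,"dy":0.008,"dz":0.053,"wx":0,"wy":0,"wz":0,"claw":0},{"dx":0.0015,"dy":0.008,"dz":0.053,"wx":0,"wy":0,"wz":0,"claw":0},{"dx":0,"dy":0.008,"dz":0.052,"wx":0,"wy":0,"wz":0,"claw":0},{"dx":0,"dy":0.003,"dz":0.025,"wx":0,"wy":0,"wz":0,"claw":0},{"dx":0,"dy":0.003,"dz":0.022,"wx":0,"wy":0,"wz":0,"claw":0},{"dx":0,"dy":0,"dz":0,"wx":0,"wy":0,"wz":0,"claw":0}])

```text
t: 3.32
eef_pos: [0.5587, -0.0556, 0.0442]
tool_rot: [-0.356, 0.928, 0.104, -0.04]
contact_force: [0.5, -0.1, 0.1]
gripper_width: -0.001
grasp_force: 0.0
```

Run:
```python
from h import *
o,p,T=st(); delta([-.05,0,.016],p,T)
P,d=read_camera("scene"); Q,e=read_camera("wrist"); C=cam("wrist",o)
c=cv2.resize(P[170:300,190:350,::-1],(400,325),interpolation=cv2.INTER_CUBIC); w=cv2.resize(Q[:,:,::-1],(400,300)); w=cv2.copyMakeBorder(w,0,25,0,0,cv2.BORDER_CONSTANT)
cv2.imwrite("pics/s3.png",np.hstack([c,w]))
```

```text
t 3.33 tcp [-0.0749 -0.0023  0.0442] tip [-0.0582 -0.0023  0.0256] F [-0.16 -0.46  0.07]
[[ 0.003 -0.743  0.669]
 [-1.    -0.003  0.002]
 [ 0.    -0.669 -0.743]] q [ 0.51  0.81 -0.28  1.72 -0.49  1.08 -0.73]
tool shift to put tip at [-0.05, 0, 0.016] : [-0.0023  0.0003  0.0126]
```

View pics/s3.png

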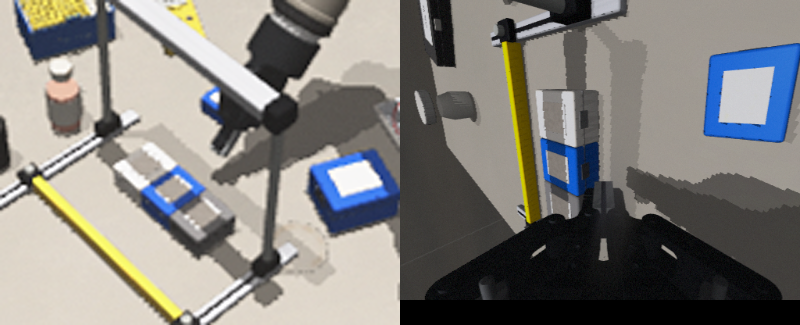

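drive_tool(increments=[{"dx":-0.0023,"dy":-0.001,"dz":0.009,"wx":0,"wy":0,"wz":0,"claw":0},{"dx":0,"dy":-0.001,"dz":0.008,"wx":0,"wy":0,"wz":0,"claw":0},{"dx":0,"dy":0,"dz":0,"wx":0,"wy":0,"wz":0,"claw":0},{"dx":0,"dy":0,"dz":0,"wx":0,"wy":0,"wz":0,"claw":0}])

```text
t: 3.92
eef_pos: [0.5542, -0.046, 0.0323]
tool_rot: [-0.356, 0.928, 0.102, -0.039]
contact_force: [-0.4, -0.9, 0.0]
gripper_width: -0.004
grasp_force: 0.0
```

```bash
python3 -c "
from h import *
st()"
```

```text
t 3.92 tcp [-0.0646 -0.0001  0.0323] tip [-0.0479 -0.0001  0.0137] F [-0.83  0.55  0.05]
[[-0.001 -0.743  0.669]
 [-1.     0.001 -0.001]
 [ 0.    -0.669 -0.743]] q [ 0.51  0.82 -0.28  1.74 -0.5   1.05 -0.73]
```

drive_tool(increments=[{"dx":0,"dy":-0.0037,"dz":0.0033,"wx":0,"wy":0,"wz":0,"claw":0},{"dx":0,"dy":-0.0037,"dz":0.0033,"wx":0,"wy":0,"wz":0,"claw":0},{"dx":0,"dy":-0.0037,"dz":0.0033,"wx":0,"wy":0,"wz":0,"claw":0},{"dx":0,"dy":-0.0037,"dz":0.0033,"wx":0,"wy":0,"wz":0,"claw":0},{"dx":0,"dy":-0.0037,"dz":0.0033,"wx":0,"wy":0,"wz":0,"claw":0},{"dx":0,"dy":-0.0037,"dz":0.0033,"wx":0,"wy":0,"wz":0,"claw":0},{"dx":0,"dy":-0.0037,"dz":0.0033,"wx":0,"wy":0,"wz":0,"claw":0},{"dx":0,"dy":-0.0037,"dz":0.0033,"wx":0,"wy":0,"wz":0,"claw":0},{"dx":0,"dy":-0.0037,"dz":0.0033,"wx":0,"wy":0,"wz":0,"claw":0},{"dx":0,"dy":-0.0037,"dz":0.0033,"wx":0,"wy":0,"wz":0,"claw":0},{"dx":0,"dy":0,"dz":0,"wx":0,"wy":0,"wz":0,"claw":0}])

```text
t: 5.3
eef_pos: [0.543, 0.0032, 0.0327]
tool_rot: [-0.356, 0.928, 0.103, -0.04]
contact_force: [0.0, -0.5, -0.6]
gripper_width: -0.0
grasp_force: 0.0
```

```bash
cat >> h.py <<'E'
def look(name):
    P,d=read_camera("scene"); C=cam("scene"); W=cloud(C,d)-ORG; S=W@np.array([XS,YS,[0,0,1]]).T
    h=cv2.cvtColor(P,cv2.COLOR_RGB2HSV).astype(int)
    b=(h[...,0]>100)&(h[...,0]<125)&(h[...,1]>150)&(abs(S[...,0]-.04)<.09)&(abs(S[...,1])<.06)&(abs(S[...,2]-.032)<.007); q=S[b]
    y=(h[...,0]>20)&(h[...,0]<35)&(h[...,1]>150)&(abs(S[...,2]-.02)<.006)&(abs(S[...,0]-.11)<.03)
    if len(q): print("blue",q.min(0).round(3),q.max(0).round(3),"rect",cv2.minAreaRect((q[:,:2]*1000).astype(np.float32)))
    print("strip",S[y].min(0).round(3),np.median(S[y],0).round(4))
    r=rect(C,P,ORG[:2],XS[:2],YS[:2],.032,.16,1250)[:,:,::-1]; c=cv2.resize(P[170:300,190:350,::-1],(400,400),interpolation=cv2.INTER_CUBIC)
    cv2.imwrite(f"pics/{name}.png",np.hstack([r,c]))
E
python3 -c "
from h import *
st();look('s4')"
```

```text
t 5.3 tcp [-0.0141  0.0001  0.0327] tip [0.0026 0.0001 0.0141] F [-0.54  0.11 -0.55]
[[-0.    -0.743  0.67 ]
 [-1.     0.    -0.   ]
 [-0.    -0.67  -0.743]] q [ 0.47  0.79 -0.31  1.81 -0.53  0.98 -0.75]
blue [-0.006 -0.025  0.025] [0.055 0.026 0.038] rect ((24.521339416503906, 0.22171401977539062), (49.07017517089844, 59.06659698486328), 86.4366683959961)
strip [ 0.098 -0.131  0.015] [ 0.111  -0.0034  0.0205]
```

View pics/s4.png

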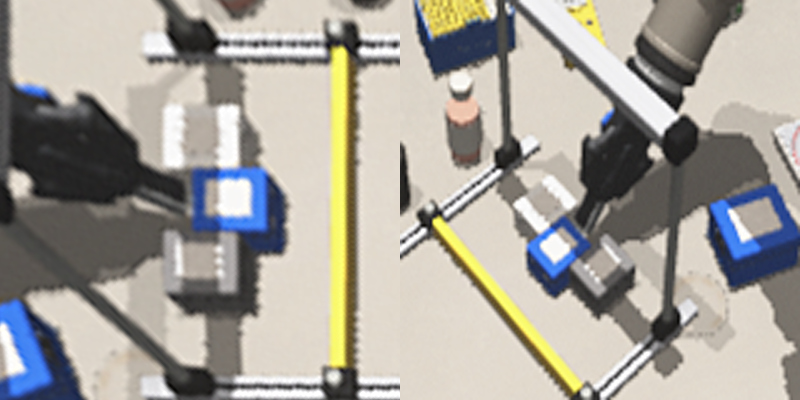

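Blue is sliding out straight (about 24 mm so far), and the neighbours and strip have not moved. I'll continue.

drive_tool(increments=[{"dx":0,"dy":-0.0037,"dz":0.0033,"wx":0,"wy":0,"wz":0,"claw":0},{"dx":0,"dy":-0.0037,"dz":0.0033,"wx":0,"wy":0,"wz":0,"claw":0},{"dx":0,"dy":-0.0037,"dz":0.0033,"wx":0,"wy":0,"wz":0,"claw":0},{"dx":0,"dy":-0.0037,"dz":0.0033,"wx":0,"wy":0,"wz":0,"claw":0},{"dx":0,"dy":-0.0037,"dz":0.0033,"wx":0,"wy":0,"wz":0,"claw":0},{"dx":0,"dy":-0.0037,"dz":0.0033,"wx":0,"wy":0,"wz":0,"claw":0},{"dx":0,"dy":-0.0037,"dz":0.0033,"wx":0,"wy":0,"wz":0,"claw":0},{"dx":0,"dy":0,"dz":0,"wx":0,"wy":0,"wz":0,"claw":0}])

```text
t: 6.35
eef_pos: [0.5355, 0.0371, 0.0328]
tool_rot: [-0.356, 0.928, 0.103, -0.04]
contact_force: [-0.1, 0.1, 0.4]
gripper_width: 0.001
grasp_force: 0.0
```

```bash
python3 -c "
from h import *
st();look('s5')"
```

```text
t 6.35 tcp [0.0206 0.     0.0328] tip [0.0373 0.     0.0143] F [0.1  0.05 0.4 ]
[[-0.    -0.743  0.67 ]
 [-1.     0.    -0.   ]
 [-0.    -0.67  -0.743]] q [ 0.44  0.78 -0.34  1.85 -0.56  0.93 -0.76]
blue [ 0.029 -0.024  0.025] [0.089 0.023 0.037] rect ((58.79888916015625, -0.015655517578125), (59.94768524169922, 47.431583404541016), 1.2461776733398438)
strip [ 0.098 -0.131  0.014] [ 0.1113 -0.0073  0.0207]
```

drive_tool(increments=[{"dx":0,"dy":-0.0015,"dz":0.00134,"wx":0,"wy":0,"wz":0,"claw":0},{"dx":0,"dy":-0.0015,"dz":0.00134,"wx":0,"wy":0,"wz":0,"claw":0},{"dx":0,"dy":-0.0015,"dz":0.00134,"wx":0,"wy":0,"wz":0,"claw":0},{"dx":0,"dy":-0.0015,"dz":0.00134,"wx":0,"wy":0,"wz":0,"claw":0},{"dx":0,"dy":0,"dz":0,"wx":0,"wy":0,"wz":0,"claw":0}])

```text
t: 7.02
eef_pos: [0.5339, 0.0445, 0.0328]
tool_rot: [-0.356, 0.928, 0.103, -0.039]
contact_force: [-0.3, -0.5, 0.6]
gripper_width: -0.003
grasp_force: 0.0
```

drive_tool(increments=[{"dx":0,"dy":-0.0011,"dz":0.001,"wx":0,"wy":0,"wz":0,"claw":0},{"dx":0,"dy":0,"dz":0,"wx":0,"wy":0,"wz":0,"claw":0}])

```text
t: 7.28
eef_pos: [0.5336, 0.0458, 0.0328]
tool_rot: [-0.356, 0.928, 0.102, -0.039]
contact_force: [-0.2, -0.5, 0.3]
gripper_width: 0.003
grasp_force: 0.2
```

```bash
python3 -c "
from h import *
st();look('s6')"
```

```text
t 7.28 tcp [ 0.0295 -0.0001  0.0328] tip [ 0.0462 -0.0001  0.0142] F [-0.4   0.34  0.27]
[[-0.001 -0.743  0.669]
 [-1.     0.001 -0.001]
 [ 0.    -0.669 -0.743]] q [ 0.43  0.77 -0.34  1.86 -0.57  0.91 -0.77]
blue [ 0.037 -0.024  0.025] [0.097 0.024 0.039] rect ((66.75457763671875, -0.4503936767578125), (48.04683303833008, 59.73923110961914), 87.94673156738281)
strip [ 0.097 -0.131  0.014] [0.1111 0.0053 0.0198]
```

drive_tool(increments=[{"dx":0,"dy":-0.00075,"dz":0.00067,"wx":0,"wy":0,"wz":0,"claw":0},{"dx":0,"dy":0,"dz":0,"wx":0,"wy":0,"wz":0,"claw":0}])

```text
t: 7.58
eef_pos: [0.5335, 0.0467, 0.0327]
tool_rot: [-0.356, 0.928, 0.102, -0.039]
contact_force: [0.2, -1.5, -0.5]
gripper_width: -0.001
grasp_force: 0.3
```

drive_tool(increments=[{"dx":0,"dy":-0.00075,"dz":0.00067,"wx":0,"wy":0,"wz":0,"claw":0},{"dx":0,"dy":0,"dz":0,"wx":0,"wy":0,"wz":0,"claw":0}])

```text
t: 7.82
eef_pos: [0.5332, 0.0477, 0.0328]
tool_rot: [-0.356, 0.928, 0.102, -0.039]
contact_force: [-0.1, -0.5, 0.5]
gripper_width: 0.001
grasp_force: 0.3
```

drive_tool(increments=[{"dx":0,"dy":-0.00075,"dz":0.00067,"wx":0,"wy":0,"wz":0,"claw":0},{"dx":0,"dy":0,"dz":0,"wx":0,"wy":0,"wz":0,"claw":0}])

```text
t: 8.07
eef_pos: [0.5329, 0.0487, 0.0328]
tool_rot: [-0.356, 0.928, 0.102, -0.039]
contact_force: [0.8, -0.7, -0.3]
gripper_width: -0.002
grasp_force: 0.3
```

```bash
python3 -c "
from h import *
st();look('s7')"
```

```text
t 8.07 tcp [ 0.0325 -0.0001  0.0328] tip [ 0.0493 -0.0001  0.0142] F [-0.91 -0.63 -0.26]
[[-0.001 -0.743  0.669]
 [-1.     0.001 -0.001]
 [-0.    -0.669 -0.743]] q [ 0.43  0.77 -0.35  1.86 -0.57  0.91 -0.77]
blue [ 0.04  -0.025  0.025] [0.1   0.025 0.037] rect ((70.02154541015625, 0.2630901336669922), (59.73649597167969, 50.0164909362793), 0.2529008686542511)
strip [ 0.1   -0.129  0.014] [0.111  0.0026 0.0205]
```

drive_tool(increments=[{"dx":0,"dy":-0.00075,"dz":0.00067,"wx":0,"wy":0,"wz":0,"claw":0},{"dx":0,"dy":0,"dz":0,"wx":0,"wy":0,"wz":0,"claw":0}])

```text
t: 8.38
eef_pos: [0.5329, 0.0495, 0.0327]
tool_rot: [-0.356, 0.928, 0.102, -0.039]
contact_force: [0.6, -0.3, 0.6]
gripper_width: 0.001
grasp_force: 0.5
```

drive_tool(increments=[{"dx":0,"dy":-0.0004,"dz":0.00033,"wx":0,"wy":0,"wz":0,"claw":0},{"dx":0,"dy":0,"dz":0,"wx":0,"wy":0,"wz":0,"claw":0}])

```text
t: 8.62
eef_pos: [0.533, 0.0497, 0.0328]
tool_rot: [-0.356, 0.928, 0.102, -0.039]
contact_force: [2.7, -3.3, -0.2]
gripper_width: 0.003
grasp_force: 1.1
```

```bash
python3 -c "
from h import *
st();look('s8');st()"
```

```text
t 8.62 tcp [ 0.0335 -0.0004  0.0328] tip [ 0.0502 -0.0004  0.0142] F [-3.82 -1.92 -0.17]
[[-0.002 -0.744  0.669]
 [-1.     0.001 -0.001]
 [ 0.001 -0.669 -0.744]] q [ 0.43  0.77 -0.35  1.87 -0.57  0.91 -0.77]
blue [ 0.04  -0.029  0.025] [0.101 0.024 0.038] rect ((70.51480865478516, -2.183673858642578), (60.4600715637207, 52.11079025268555), 0.5752909183502197)
strip [ 0.098 -0.13   0.014] [0.1111 0.0062 0.0202]
t 8.68 tcp [ 0.0335 -0.0003  0.0328] tip [ 0.0502 -0.0004  0.0142] F [-2.41 -0.82  1.33]
[[-0.002 -0.744  0.669]
 [-1.     0.001 -0.001]
 [ 0.    -0.669 -0.744]] q [ 0.43  0.77 -0.35  1.87 -0.57  0.91 -0.77]
```

View pics/s8.png

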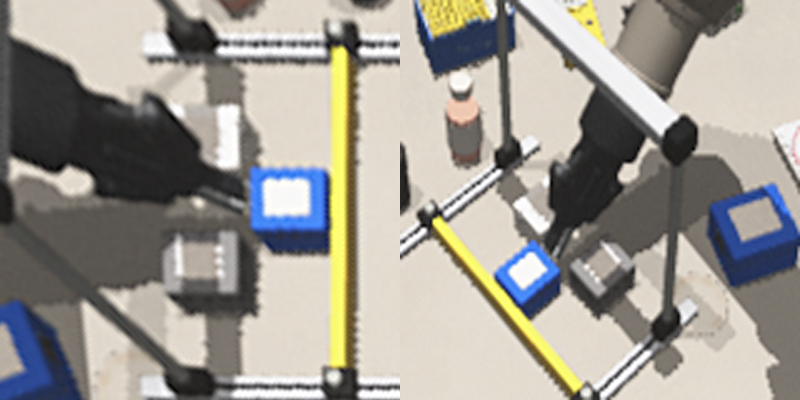

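Blue is against the strip. The force rose from about 0.5 to 3 N, and the strip has not moved. I'll nudge it slightly to be sure.

drive_tool(increments=[{"dx":0,"dy":-0.0002,"dz":0.00018,"wx":0,"wy":0,"wz":0,"claw":0},{"dx":0,"dy":0,"dz":0,"wx":0,"wy":0,"wz":0,"claw":0}])

```text
t: 8.93
eef_pos: [0.5331, 0.0499, 0.0328]
tool_rot: [-0.356, 0.928, 0.102, -0.039]
contact_force: [2.1, -3.7, 0.7]
gripper_width: 0.001
grasp_force: 1.7
```

drive_tool(increments=[{"dx":0,"dy":0,"dz":0,"wx":0,"wy":0,"wz":0,"claw":0}])

```text
t: 9.05
eef_pos: [0.533, 0.0499, 0.0328]
tool_rot: [-0.356, 0.928, 0.102, -0.039]
contact_force: [2.7, -3.7, 1.4]
gripper_width: 0.0
grasp_force: 1.9
```

The press is solid at about 4 N. I'll retract along the same line, go up and untilt.

drive_tool(increments=[{"dx":0,"dy":0.0037,"dz":-0.0033,"wx":0,"wy":0,"wz":0,"claw":0},{"dx":0,"dy":0.0223,"dz":-0.0201,"wx":0,"wy":0,"wz":0,"claw":0},{"dx":0,"dy":0.0223,"dz":-0.0201,"wx":0,"wy":0,"wz":0,"claw":0},{"dx":0,"dy":0.0223,"dz":-0.0201,"wx":0,"wy":0,"wz":0,"claw":0},{"dx":0,"dy":0.0223,"dz":-0.0201,"wx":0,"wy":0,"wz":0,"claw":0},{"dx":0,"dy":-0.005,"dz":-0.056,"wx":0,"wy":0,"wz":0,"claw":0},{"dx":0,"dy":-0.005,"dz":-0.056,"wx":0,"wy":0,"wz":0,"claw":0},{"dx":0,"dy":-0.005,"dz":-0.056,"wx":0,"wy":0,"wz":0,"claw":0},{"dx":0,"dy":-0.005,"dz":-0.056,"wx":0,"wy":0,"wz":0,"claw":0},{"dx":0,"dy":-0.005,"dz":-0.056,"wx":0,"wy":0,"wz":0,"claw":0},{"dx":0,"dy":-0.005,"dz":-0.056,"wx":0,"wy":0,"wz":0,"claw":0},{"dx":0,"dy":0,"dz":0,"wx":-8.4,"wy":0,"wz":0,"claw":0.085},{"dx":0,"dy":0,"dz":0,"wx":-8.4,"wy":0,"wz":0,"claw":0.085},{"dx":0,"dy":0,"dz":0,"wx":-8.4,"wy":0,"wz":0,"claw":0.085},{"dx":0,"dy":0,"dz":0,"wx":-8.4,"wy":0,"wz":0,"claw":0.085},{"dx":0,"dy":0,"dz":0,"wx":-8.4,"wy":0,"wz":0,"claw":0.085},{"dx":0,"dy":0,"dz":-0.04,"wx":0,"wy":0,"wz":0,"claw":0.085},{"dx":0,"dy":0,"dz":-0.04,"wx":0,"wy":0,"wz":0,"claw":0.085},{"dx":0,"dy":0,"dz":0,"wx":0,"wy":0,"wz":0,"claw":0.085}])

```text
t: 11.42
eef_pos: [0.6048, -0.2687, 0.3859]
tool_rot: [0.001, 0.994, 0.11, 0.002]
contact_force: [-0.1, 0.1, -0.2]
gripper_width: 0.993
grasp_force: 0.0
```

```bash
python3 -c "
from h import *
st();look('s9')
P,d=read_camera('top'); cv2.imwrite('pics/t9.png',P[:,:,::-1])"
```

```text
t 11.43 tcp [-0.2929 -0.0006  0.3859] tip [-0.2929 -0.0007  0.3609] F [ 0.13  0.03 -0.25]
[[ 0.    -1.    -0.002]
 [-1.    -0.    -0.004]
 [ 0.004  0.002 -1.   ]] q [ 0.37  0.37 -0.07  1.38  0.02  1.39 -1.05]
blue [ 0.04  -0.026  0.025] [0.101 0.023 0.038] rect ((70.44144439697266, -0.9692039489746094), (60.96991729736328, 48.37921905517578), 0.6444745063781738)
strip [ 0.098 -0.132  0.014] [ 0.1104 -0.0079  0.0208]
```

Blue sits at (0.0705, 0) and the strip has not moved. I'll turn the gripper 90° and cross above the bar.

drive_tool(increments=[{"dx":0,"dy":0,"dz":0,"wx":0,"wy":0,"wz":-10,"claw":0.066},{"dx":0,"dy":0,"dz":0,"wx":0,"wy":0,"wz":-10,"claw":0.066},{"dx":0,"dy":0,"dz":0,"wx":0,"wy":0,"wz":-10,"claw":0.066},{"dx":0,"dy":0,"dz":0,"wx":0,"wy":0,"wz":-10,"claw":0.066},{"dx":0,"dy":0,"dz":0,"wx":0,"wy":0,"wz":-10,"claw":0.066},{"dx":0,"dy":0,"dz":0,"wx":0,"wy":0,"wz":-10,"claw":0.066},{"dx":0,"dy":0,"dz":0,"wx":0,"wy":0,"wz":-10,"claw":0.066},{"dx":0,"dy":0,"dz":0,"wx":0,"wy":0,"wz":-10,"claw":0.066},{"dx":0,"dy":0,"dz":0,"wx":0,"wy":0,"wz":-10,"claw":0.066},{"dx":0.052,"dy":0,"dz":0,"wx":0,"wy":0,"wz":0,"claw":0.066},{"dx":0.052,"dy":0,"dz":0,"wx":0,"wy":0,"wz":0,"claw":0.066},{"dx":0.052,"dy":0,"dz":0,"wx":0,"wy":0,"wz":0,"claw":0.066},{"dx":0.052,"dy":0,"dz":0,"wx":0,"wy":0,"wz":0,"claw":0.066},{"dx":0.052,"dy":0,"dz":0,"wx":0,"wy":0,"wz":0,"claw":0.066},{"dx":0.052,"dy":0,"dz":0,"wx":0,"wy":0,"wz":0,"claw":0.066},{"dx":0.0515,"dy":0,"dz":0,"wx":0,"wy":0,"wz":0,"claw":0.066},{"dx":0,"dy":0,"dz":0,"wx":0,"wy":0,"wz":0,"claw":0.066},{"dx":0,"dy":0,"dz":0,"wx":0,"wy":0,"wz":0,"claw":0.066}])

```text
t: 13.78
eef_pos: [0.5241, 0.0848, 0.3812]
tool_rot: [-0.001, 0.625, 0.78, -0.001]
contact_force: [0.7, -0.0, -0.3]
gripper_width: 0.773
grasp_force: 0.0
```

```bash
cat >> h.py <<'E'
def wblue(o,zz=.032):
    C=cam("wrist",o); P,d=read_camera("wrist"); S=(cloud(C,d)-ORG)@np.array([XS,YS,[0,0,1]]).T
    h=cv2.cvtColor(P,cv2.COLOR_RGB2HSV).astype(int)
    b=(h[...,0]>100)&(h[...,0]<125)&(h[...,1]>140)&(h[...,2]>40)&(abs(S[...,2]-zz)<.008)&(abs(S[...,0]-.07)<.05)&(abs(S[...,1])<.06)&(d>0); q=S[b]
    if len(q): print("wrist blue",q.min(0).round(4),q.max(0).round(4),cv2.minAreaRect((q[:,:2]*1000).astype(np.float32)))
    return P
E
python3 -c "
from h import *
o,p,T=st();P=wblue(o);S,_=read_camera('scene')
cv2.imwrite('pics/s10.png',np.hstack([cv2.resize(P[:,:,::-1],(400,300)),cv2.resize(S[:,:,::-1],(400,300))]))"
```

```text
t 13.78 tcp [0.0696 0.0006 0.3812] tip [0.0696 0.0007 0.3562] F [-0.16 -0.68 -0.28]
[[ 1.    -0.001 -0.   ]
 [-0.001 -1.     0.003]
 [-0.    -0.003 -1.   ]] q [ 0.19  0.17 -0.54  1.67  0.09  1.33 -0.14]
wrist blue [ 0.0403 -0.0253  0.0265] [0.099  0.0227 0.0352] ((69.59168243408203, -1.3817806243896484), (47.806331634521484, 58.94059371948242), 89.41619110107422)
```

View pics/s10.png

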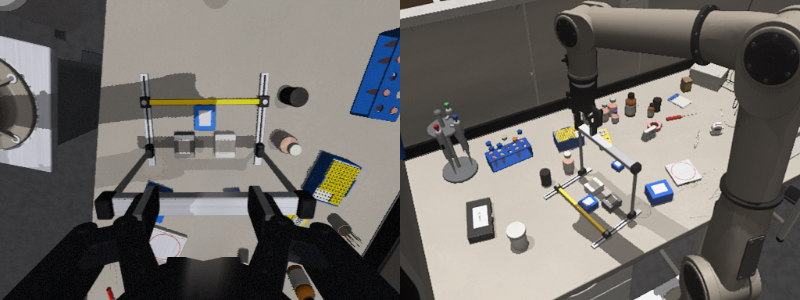

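The gripper is now left of the bar above blue, with the wrist upright and clear of it. I'll descend in stages.

drive_tool(increments=[{"dx":0.0005,"dy":0.0015,"dz":0.04,"wx":0,"wy":0,"wz":0,"claw":0.066},{"dx":0,"dy":0,"dz":0.05,"wx":0,"wy":0,"wz":0,"claw":0.066},{"dx":0,"dy":0,"dz":0.05,"wx":0,"wy":0,"wz":0,"claw":0.066},{"dx":0,"dy":0,"dz":0.05,"wx":0,"wy":0,"wz":0,"claw":0.066},{"dx":0,"dy":0,"dz":0.05,"wx":0,"wy":0,"wz":0,"claw":0.066},{"dx":0,"dy":0,"dz":0.05,"wx":0,"wy":0,"wz":0,"claw":0.066},{"dx":0,"dy":0,"dz":0.03,"wx":0,"wy":0,"wz":0,"claw":0.066},{"dx":0,"dy":0,"dz":0,"wx":0,"wy":0,"wz":0,"claw":0.066}])

```text
t: 14.88
eef_pos: [0.5244, 0.0845, 0.0602]
tool_rot: [-0.002, 0.626, 0.78, -0.002]
contact_force: [-0.6, -1.4, 0.6]
gripper_width: 0.771
grasp_force: 0.0
```

```bash
python3 -c "
from h import *
o,p,T=st();P=wblue(o);S,_=read_camera('scene')
cv2.imwrite('pics/s11.png',np.hstack([cv2.resize(P[:,:,::-1],(400,325)),cv2.resize(S[170:300,170:330,::-1],(400,325))]))"
```

```text
t 14.88 tcp [0.0692 0.0005 0.0602] tip [0.0692 0.0006 0.0352] F [-1.25  0.94  0.63]
[[ 1.    -0.003 -0.   ]
 [-0.003 -1.     0.006]
 [-0.    -0.006 -1.   ]] q [ 0.08  0.53 -0.45  2.01  0.35  0.69 -0.37]
wrist blue [ 0.0393 -0.0261  0.024 ] [0.0996 0.023  0.0346] ((69.41373443603516, -1.5224189758300781), (60.277671813964844, 49.008544921875), 0.06411894410848618)
```

View pics/s11.png

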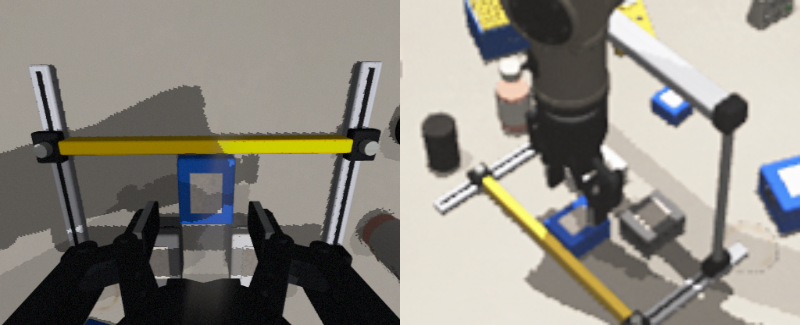

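drive_tool(increments=[{"dx":0,"dy":0.001,"dz":0.008,"wx":0,"wy":0,"wz":0,"claw":0.066},{"dx":0,"dy":0,"dz":0.008,"wx":0,"wy":0,"wz":0,"claw":0.066},{"dx":0,"dy":0,"dz":0.008,"wx":0,"wy":0,"wz":0,"claw":0.066},{"dx":0,"dy":0,"dz":0.004,"wx":0,"wy":0,"wz":0,"claw":0.066},{"dx":0,"dy":0,"dz":0,"wx":0,"wy":0,"wz":0,"claw":0.066}])

```text
t: 15.6
eef_pos: [0.5268, 0.0864, 0.0342]
tool_rot: [-0.0, 0.625, 0.78, -0.0]
contact_force: [0.5, 0.9, 0.6]
gripper_width: 0.77
grasp_force: 0.0
```

drive_tool(increments=[{"dx":0,"dy":0,"dz":0.002,"wx":0,"wy":0,"wz":0,"claw":0.066},{"dx":0,"dy":0,"dz":0.002,"wx":0,"wy":0,"wz":0,"claw":0.066},{"dx":0,"dy":0,"dz":0,"wx":0,"wy":0,"wz":0,"claw":0.066}])

```text
t: 15.98
eef_pos: [0.527, 0.0864, 0.0305]
tool_rot: [-0.0, 0.625, 0.78, -0.0]
contact_force: [0.5, -0.1, 0.8]
gripper_width: 0.773
grasp_force: 0.0
```

drive_tool(increments=[{"dx":0,"dy":-0.0012,"dz":0.002,"wx":0,"wy":0,"wz":0,"claw":0.066},{"dx":0,"dy":0,"dz":0.001,"wx":0,"wy":0,"wz":0,"claw":0.066},{"dx":0,"dy":0,"dz":0,"wx":0,"wy":0,"wz":0,"claw":0.066}])

```text
t: 16.35
eef_pos: [0.5259, 0.0862, 0.0275]
tool_rot: [-0.0, 0.625, 0.78, -0.0]
contact_force: [0.6, 0.3, 0.1]
gripper_width: 0.774
grasp_force: 0.0
```

drive_tool(increments=[{"dx":0,"dy":0,"dz":0,"wx":0,"wy":0,"wz":0,"claw":0.045},{"dx":0,"dy":0,"dz":0,"wx":0,"wy":0,"wz":0,"claw":0.04},{"dx":0,"dy":0,"dz":0,"wx":0,"wy":0,"wz":0,"claw":0.04},{"dx":0,"dy":0,"dz":0,"wx":0,"wy":0,"wz":0,"claw":0.04},{"dx":0,"dy":0,"dz":0,"wx":0,"wy":0,"wz":0,"claw":0.04}], newtons=30)

```text
t: 16.98
eef_pos: [0.5261, 0.0863, 0.0279]
tool_rot: [0.0, 0.625, 0.78, 0.0]
contact_force: [-0.6, -0.0, 5.6]
gripper_width: 0.576
grasp_force: 31.4
```

drive_tool(increments=[{"dx":-0.001,"dy":0,"dz":-0.003,"wx":0,"wy":0,"wz":0,"claw":0.04},{"dx":-0.001,"dy":0,"dz":-0.01,"wx":0,"wy":0,"wz":0,"claw":0.04},{"dx":0,"dy":0,"dz":-0.03,"wx":0,"wy":0,"wz":0,"claw":0.04},{"dx":0,"dy":0,"dz":-0.03,"wx":0,"wy":0,"wz":0,"claw":0.04},{"dx":0,"dy":0,"dz":0,"wx":0,"wy":0,"wz":0,"claw":0.04}])

```text
t: 17.6
eef_pos: [0.5281, 0.0846, 0.1031]
tool_rot: [0.002, 0.625, 0.78, 0.002]
contact_force: [0.3, 0.1, -0.7]
gripper_width: 0.571
grasp_force: 31.5
```

```bash
python3 -c "
from h import *
o,p,T=st();P=wblue(o,.1);look('s12')
cv2.imwrite('pics/w12.png',P[:,:,::-1])"
```

```text
t 17.6 tcp [ 0.0685 -0.0032  0.1031] tip [ 0.0685 -0.0033  0.0781] F [-0.   -0.32 -0.66]
[[ 1.    -0.001 -0.   ]
 [-0.001 -1.    -0.005]
 [-0.     0.005 -1.   ]] q [ 0.11  0.46 -0.48  1.98  0.3   0.76 -0.33]
wrist blue [ 0.0375 -0.0277  0.092 ] [0.0977 0.0217 0.108 ] ((67.58522033691406, -3.0762710571289062), (49.33913803100586, 60.23520278930664), 89.70153045654297)
strip [ 0.098 -0.13   0.014] [0.1092 0.0416 0.0211]
```

Blue is held and lifted (its top is about level with the TCP), and the strip has not moved. I'll raise it above the bar and carry it over to the plate.

drive_tool(increments=[{"dx":0,"dy":0,"dz":-0.054,"wx":0,"wy":0,"wz":0,"claw":0.04},{"dx":0,"dy":0,"dz":-0.054,"wx":0,"wy":0,"wz":0,"claw":0.04},{"dx":0,"dy":0,"dz":-0.054,"wx":0,"wy":0,"wz":0,"claw":0.04},{"dx":0,"dy":0,"dz":-0.054,"wx":0,"wy":0,"wz":0,"claw":0.04},{"dx":0,"dy":0,"dz":-0.054,"wx":0,"wy":0,"wz":0,"claw":0.04},{"dx":0,"dy":0,"dz":-0.02,"wx":0,"wy":0,"wz":0,"claw":0.04},{"dx":-0.039,"dy":-0.0124,"dz":0,"wx":0,"wy":0,"wz":0,"claw":0.04},{"dx":-0.039,"dy":-0.0124,"dz":0,"wx":0,"wy":0,"wz":0,"claw":0.04},{"dx":-0.039,"dy":-0.0124,"dz":0,"wx":0,"wy":0,"wz":0,"claw":0.04},{"dx":-0.039,"dy":-0.0124,"dz":0,"wx":0,"wy":0,"wz":0,"claw":0.04},{"dx":-0.039,"dy":-0.0124,"dz":0,"wx":0,"wy":0,"wz":0,"claw":0.04},{"dx":-0.039,"dy":-0.0124,"dz":0,"wx":0,"wy":0,"wz":0,"claw":0.04},{"dx":-0.039,"dy":-0.0124,"dz":0,"wx":0,"wy":0,"wz":0,"claw":0.04},{"dx":-0.039,"dy":-0.0124,"dz":0,"wx":0,"wy":0,"wz":0,"claw":0.04},{"dx":-0.039,"dy":-0.0124,"dz":0,"wx":0,"wy":0,"wz":0,"claw":0.04},{"dx":-0.039,"dy":-0.0124,"dz":0,"wx":0,"wy":0,"wz":0,"claw":0.04},{"dx":0,"dy":0,"dz":0,"wx":0,"wy":0,"wz":0,"claw":0.04}])

```text
t: 19.82
eef_pos: [0.4884, -0.3274, 0.3882]
tool_rot: [-0.002, 0.628, 0.778, -0.001]
contact_force: [-0.1, 1.4, -1.5]
gripper_width: 0.574
grasp_force: 32.1
```

```bash
python3 -c "
from h import *
o,p,T=st(); tgt=np.array([.493,-.324,0]); S=np.array([XS,YS,[0,0,1]]); g=S@(tgt-ORG); print('plate',g.round(4)); w=p+T@np.array([-.001,0,0]); print('shift',(T.T@(np.array([g[0],g[1],.1])-w)).round(4))"
```

```text
t 19.82 tcp [-0.3247  0.1258  0.3882] tip [-0.3247  0.1259  0.3632] F [ 1.36 -0.21 -1.47]
[[ 1.    -0.007  0.001]
 [-0.007 -1.     0.004]
 [ 0.001 -0.004 -1.   ]] q [ 0.69  0.25 -0.26  1.54  0.07  1.36  0.64]
plate [-0.3224  0.1205  0.    ]
shift [0.003  0.0063 0.2882]
```

drive_tool(increments=[{"dx":0.003,"dy":0.005,"dz":0.04,"wx":0,"wy":0,"wz":0,"claw":0.04},{"dx":0,"dy":0,"dz":0.05,"wx":0,"wy":0,"wz":0,"claw":0.04},{"dx":0,"dy":0,"dz":0.05,"wx":0,"wy":0,"wz":0,"claw":0.04},{"dx":0,"dy":0,"dz":0.05,"wx":0,"wy":0,"wz":0,"claw":0.04},{"dx":0,"dy":0,"dz":0.05,"wx":0,"wy":0,"wz":0,"claw":0.04},{"dx":0,"dy":0,"dz":0.05,"wx":0,"wy":0,"wz":0,"claw":0.04},{"dx":0,"dy":0,"dz":0.02,"wx":0,"wy":0,"wz":0,"claw":0.04},{"dx":0,"dy":0,"dz":0,"wx":0,"wy":0,"wz":0,"claw":0.04},{"dx":0,"dy":0,"dz":0,"wx":0,"wy":0,"wz":0,"claw":0.04}])

```text
t: 20.95
eef_pos: [0.4953, -0.3191, 0.0813]
tool_rot: [0.0, 0.625, 0.781, 0.0]
contact_force: [-1.1, -0.1, -1.6]
gripper_width: 0.575
grasp_force: 32.1
```

```bash
cat >> h.py <<'E'
def plate():
    for n in("scene","top"):
        C=cam(n); P,d=read_camera(n); W=cloud(C,d); h=cv2.cvtColor(P,cv2.COLOR_RGB2HSV).astype(int)
        b=(h[...,0]>100)&(h[...,0]<125)&(h[...,1]>140)&(h[...,2]>40)&(W[...,2]>.035)&(abs(W[...,0]-.493)<.06)&(abs(W[...,1]+.324)<.06); q=W[b]
        if len(q): print(n,"blue",q.min(0).round(3),q.max(0).round(3),np.median(q[:,2]).round(4),cv2.minAreaRect((q[:,:2]*1000).astype(np.float32)))
        m=((h[...,0]<10)|(h[...,0]>168))&(h[...,1]>35)&(abs(W[...,0]-.493)<.055)&(abs(W[...,1]+.324)<.055)&(abs(W[...,2]-.016)<.006)
        r=ray(C,np.argwhere(m)[:,::-1].astype(float),.016); print("ring",len(r),np.array(cv2.minEnclosingCircle((r[:,:2]*1000).astype(np.float32))[0]).round(1))
    return P
E
python3 -c "
from h import *
o,p,T=st(); plate()"
```

```text
t 20.95 tcp [-0.3182  0.1173  0.0813] tip [-0.3182  0.1172  0.0563] F [ 0.15  1.09 -1.56]
[[ 1.    -0.001 -0.   ]
 [-0.001 -1.    -0.001]
 [-0.     0.001 -1.   ]] q [ 0.65  0.54 -0.24  1.88  0.18  0.75  0.53]
scene blue [ 0.465 -0.347  0.052] [ 0.521 -0.282  0.09 ] 0.0836 ((494.1414794921875, -317.1045837402344), (47.56109619140625, 63.39429473876953), 16.25750732421875)
ring 75 [ 492.7 -324.3]
top blue [ 0.467 -0.32   0.07 ] [ 0.517 -0.286  0.092] 0.0838 ((492.03143310546875, -303.0678405761719), (47.38173294067383, 25.142738342285156), 14.559432029724121)
ring 93 [ 491.9 -319.2]
```

drive_tool(increments=[{"dx":-0.003,"dy":-0.003,"dz":0.01,"wx":0,"wy":0,"wz":0,"claw":0.04},{"dx":0,"dy":0,"dz":0.01,"wx":0,"wy":0,"wz":0,"claw":0.04},{"dx":0,"dy":0,"dz":0.01,"wx":0,"wy":0,"wz":0,"claw":0.04},{"dx":0,"dy":0,"dz":0.004,"wx":0,"wy":0,"wz":0,"claw":0.04},{"dx":0,"dy":0,"dz":0,"wx":0,"wy":0,"wz":0,"claw":0.04}])

```text
t: 21.68
eef_pos: [0.4921, -0.3227, 0.0461]
tool_rot: [-0.0, 0.625, 0.78, -0.0]
contact_force: [0.8, -0.0, -0.7]
gripper_width: 0.571
grasp_force: 32.1
```

drive_tool(increments=[{"dx":0,"dy":0,"dz":0.001,"wx":0,"wy":0,"wz":0,"claw":0.04},{"dx":0,"dy":0,"dz":0.001,"wx":0,"wy":0,"wz":0,"claw":0.04},{"dx":0,"dy":0,"dz":0,"wx":0,"wy":0,"wz":0,"claw":0.04}])

```text
t: 22.05
eef_pos: [0.4924, -0.323, 0.0447]
tool_rot: [0.0, 0.625, 0.78, 0.0]
contact_force: [-0.1, -0.2, -1.5]
gripper_width: 0.572
grasp_force: 32.1
```

drive_tool(increments=[{"dx":0,"dy":0,"dz":0.0007,"wx":0,"wy":0,"wz":0,"claw":0.04},{"dx":0,"dy":0,"dz":0,"wx":0,"wy":0,"wz":0,"claw":0.04}])

```text
t: 22.3
eef_pos: [0.4924, -0.323, 0.0439]
tool_rot: [0.0, 0.625, 0.78, 0.0]
contact_force: [0.0, 0.3, -1.0]
gripper_width: 0.575
grasp_force: 32.2
```

drive_tool(increments=[{"dx":0,"dy":0,"dz":0.0005,"wx":0,"wy":0,"wz":0,"claw":0.04},{"dx":0,"dy":0,"dz":0,"wx":0,"wy":0,"wz":0,"claw":0.04}])

```text
t: 22.55
eef_pos: [0.4924, -0.323, 0.0439]
tool_rot: [0.0, 0.625, 0.78, -0.0]
contact_force: [-2.2, 1.0, 4.6]
gripper_width: 0.573
grasp_force: 32.8
```

It is touching the plate. I'll release and retreat.

drive_tool(increments=[{"dx":0,"dy":0,"dz":0,"wx":0,"wy":0,"wz":0,"claw":0.054},{"dx":0,"dy":0,"dz":0,"wx":0,"wy":0,"wz":0,"claw":0.06},{"dx":0,"dy":0,"dz":0,"wx":0,"wy":0,"wz":0,"claw":0.068},{"dx":0,"dy":0,"dz":0,"wx":0,"wy":0,"wz":0,"claw":0.07},{"dx":0,"dy":0,"dz":0,"wx":0,"wy":0,"wz":0,"claw":0.07},{"dx":0,"dy":0,"dz":-0.01,"wx":0,"wy":0,"wz":0,"claw":0.07},{"dx":0,"dy":0,"dz":-0.03,"wx":0,"wy":0,"wz":0,"claw":0.07},{"dx":0,"dy":0,"dz":-0.05,"wx":0,"wy":0,"wz":0,"claw":0.07},{"dx":0,"dy":0,"dz":-0.05,"wx":0,"wy":0,"wz":0,"claw":0.07},{"dx":0,"dy":0,"dz":-0.05,"wx":0,"wy":0,"wz":0,"claw":0.07},{"dx":0,"dy":0,"dz":-0.05,"wx":0,"wy":0,"wz":0,"claw":0.07},{"dx":0,"dy":0,"dz":0,"wx":0,"wy":0,"wz":0,"claw":0.07},{"dx":0,"dy":0,"dz":0,"wx":0,"wy":0,"wz":0,"claw":0.07}])

```text
t: 24.18
eef_pos: [0.4919, -0.3228, 0.2834]
tool_rot: [-0.0, 0.625, 0.78, -0.0]
contact_force: [-0.4, 0.9, -0.7]
gripper_width: 0.819
grasp_force: 0.0
```

```bash
python3 -c "
from h import *
o,p,T=st(); plate(); look('s13')
S,_=read_camera('scene'); cv2.imwrite('pics/s14.png',cv2.resize(S[:,:,::-1],(800,600)))"
```

```text
t 24.18 tcp [-0.321   0.1214  0.2834] tip [-0.321   0.1214  0.2584] F [ 0.94  0.18 -0.75]
[[ 1.    -0.001 -0.   ]
 [-0.001 -1.     0.   ]
 [-0.    -0.    -1.   ]] q [ 0.69  0.31 -0.27  1.7   0.09  1.15  0.61]
scene blue [ 0.464 -0.356  0.038] [ 0.52  -0.288  0.054] 0.0476 ((491.97845458984375, -322.4329528808594), (47.03896713256836, 61.909175872802734), 14.013134002685547)
ring 70 [ 493.2 -323.6]
top blue [ 0.465 -0.354  0.035] [ 0.52  -0.29   0.052] 0.046 ((492.3018493652344, -322.4480285644531), (47.89809799194336, 56.79277038574219), 12.194080352783203)
ring 154 [ 492.9 -323.8]
strip [ 0.096 -0.132  0.014] [ 0.1103 -0.0143  0.0213]
```

View pics/s14.png

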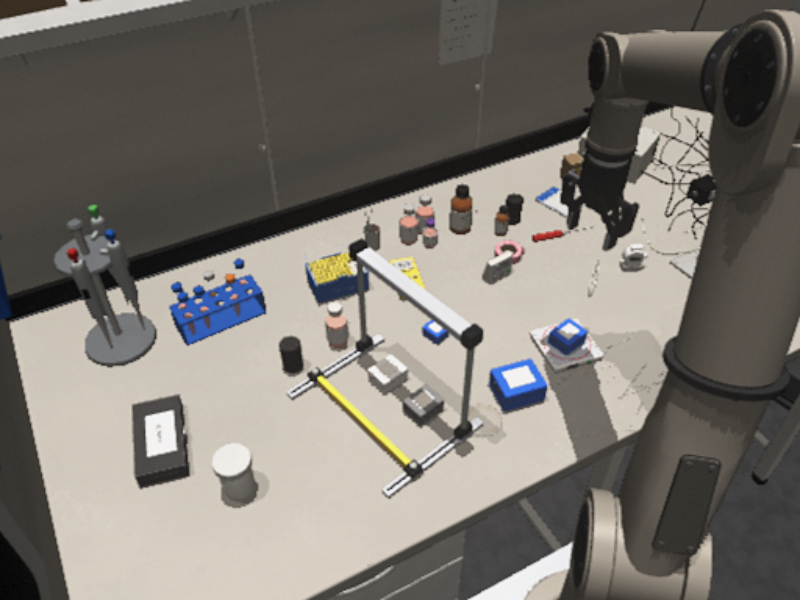

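The blue case lies flat inside the ring at (568,338), about 2 mm off centre. White (388,373), grey (422,403), the strip and the bystanders are in their places, and the robot is clear.

```bash
python3 -c "
from station import *
print(hand_in())"
```

```text
the job is handed in; nothing more can be done
None
```

I slid the blue case out of the row, pressed it against the stop strip at about 4 N, and set it flat inside the red ring, measured about 2 mm off centre. The other cases, the strip and the bystanders showed no movement, and I handed the job in at about 24 s; the hand-in gave no verdict.

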